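# Park the reader pad and hold the token caddy over it

## Robot

A 6-joint arm with a two-finger parallel gripper is mounted at the origin on the work surface. World frame = base frame: x ahead of the robot, y to its left, z up, the work surface at z = 0. Lengths are in m, angles in rad, forces in N, time in s.
With the tool pointing down it reaches from about 0.3 to 0.775 m from the base axis. Payload 14.6 kg.
Tool frame: the origin (TCP) lies midway between the tips of the shut fingers; the grasp point (between the pads) lies 19 mm behind it; z points along the fingers, y is the line along which they close (so a half turn about z gives the same grasp; the last joint's range is limited). The gripper opens to 94 mm and grips with 3 to 60 N. Pads are 16 mm wide; open, the fingers measure 119 mm over their backs; the gripper's body (75 mm by 177 mm) begins 78 mm behind the grasp point.
Start: joints at [-0.067, 0.3, 1.521, -0, 1.321, -0.067], TCP at [0.55, -0, 0.205] pointing down, gripper open.
Joint ranges: [-3.03, 3.03], [-0.79, 2.21], [0.23, 2.52], [-1.04, 4.18], [0, 3.07], [-2.55, 2.55]. Speed limits (rad/s): [2.22, 2.22, 2.57, 3.14, 3.14, 3.14].

## Interface

Orientations are given as a rotation vector (axis times angle).
In Python, from rig import manip gives the robot as it stands.
- The arm moves only by the tool jog_arm, never from a script. Its argument "increments" is a list of rows, each an object of numbers: "jaw": the closure in counts, from 0 (fully open) to 255 (shut); "tx", "ty", "tz": the shift along the tool's x, y, z each as a share of 300 mm, from -1 to 1; "wx", "wy", "wz": the turn, a rotation vector about the tool's x, y, z each as a share of pi/4 rad, from -1 to 1. In form: [{"jaw": .., "tx": .., "ty": .., "tz": .., "wx": .., "wy": .., "wz": ..}, ...]. A call has 1 to 8 rows; each row is the pose to reach, as a shift and turn from the pose commanded when the call began, along the tool's axes at that moment; what a row does not reach only later rows make up. A row lasts 1/8 s, in which the tool goes at most 62.5 mm and 10.7 degrees, less where a joint would pass 70% of its speed; a pose out of reach is approached as far as the arm can. A call with a number of a shift or a turn outside -1 to 1 is refused whole. A call with a gripper value outside its range is refused whole. The fingers move at their own pace and stop on an object; "force" is the grip in N (left out, the last holds). Time passes only in rows, so rows that repeat a pose let the fingers close. It gives the time, the measured TCP pose, the force, the opening and the grip force at its end, in the units of the state.
- manip.observe(): the state, without advancing time (a new reading comes with each control period).
- manip.read_camera(name): name is "scene" or "side" or "wrist"; returns a dict with "pixels" (400x640x3 uint8, blue, green, red), "camera_matrix" (3x3 intrinsics, pixels), "D" ([k1, k2, p1, p2, k3] as OpenCV has them; the pictures are not rectified), "rvec" (rotation vector, rad) and "tvec" (3), from world to camera coordinates, as OpenCV has them. Camera axes: x right, y down, z forward; pixel columns grow to the right and rows downward; lengths in m; the calibration is good to about 2 mm. A picture is of the moment at which its call begins. There is no depth.
- manip.sign_off(): hands the job in; it is judged then, once.
The state is a dict: "t": time; "joint_positions": joint angles; "qd": joint speeds; "joint_efforts": joint torques, N m; "eef_pos": TCP position; "tool_rot": TCP orientation; "force": force on the tool from outside, world axes, zero at the start; "moment": the same for the moment, N m; "width": finger opening in m; "grasp_force": force on a finger pad.
Only numpy, scipy, OpenCV 4.12 (cv2) and the standard library are available. Lean on these libraries where they do the work, as an engineer would, in place of code of your own. Each camera call takes 0.05 s, during which the arm holds its last target. There are 200 camera calls.

## Task

First slide the loose black glass reader pad along the counter, never lifting it, until it lies wholly inside the steel ring set into the cork. Then lift the token caddy by its handle off the beech riser, keeping all three tokens in it, and finish holding it level and still in the air, centred about 10 cm above the pad for the scan: do not put it down or let go. Leave the padlock, fob, key, bell and mug where they are.

Things in the scene. Friction and masses are not known exactly. Their poses are not given: they have to be found in the camera images.
- pad_center (a point): Centre (half-way up, 6 mm above the counter) of the reader pad: a loose black glass disc like a coaster, 100 mm in diameter, 12 mm thick, about 0.2 kg, lying flat on the counter on the opposite side of the ring from the caddy (left or right). Too wide to grasp; it slides with friction and stops when the push stops.
- dock_center (a point): Centre of the parking ring, at counter height: a flush steel ring inlaid in the cork, 140 mm inside diameter, 150 mm outside, fixed; it does not obstruct sliding.
- caddy_grip (a point): Centre of the caddy's handle bar, 78 mm above the caddy's underside. Loose clear polycarbonate tray (120 mm x, 84 mm y, walls 30 mm high) standing on the riser. Beech bar handle along its x on two posts: 80 mm long (x), 14 mm thick (y), 30 mm high, top 93 mm above the underside. About 0.2 kg plus tokens; centre of mass below the bar's centre. z is up when level.
- riser_top (a point): Centre of the top face of the fixed beech riser under the caddy: a block 140 mm (x) by 104 mm (y), 20 mm high.
- token0: Brass token, a loose disc 26 mm in diameter, 4 mm thick, lying flat on the caddy's floor beside the handle; origin at the centre of its underside.
- token1: Brass token, a loose disc 26 mm in diameter, 4 mm thick, lying flat on the caddy's floor beside the handle; origin at the centre of its underside.
- token2: Brass token, a loose disc 26 mm in diameter, 4 mm thick, lying flat on the caddy's floor beside the handle; origin at the centre of its underside.
- padlock: Bystander: chrome padlock standing near the rack, 46 mm wide (y), 26 mm deep (x), 83 mm tall; origin at the centre of its underside.
- fob: Bystander: blue plastic fob, 33 x 8 x 50 mm, upright in a slot of the fixed beech rack (50 mm deep, 130 mm wide, 42 mm high) at the back; origin at its lower end; top 62 mm above the counter.
- key: Bystander: brass key, upright in the other slot of the same rack, round bow 26 mm up; origin at its lower end; top 75 mm above the counter.
- bell: Bystander: steel desk bell, 72 mm in diameter, 46 mm high; origin at the centre of its underside.
- mug: Bystander: white mug, 76 mm in diameter, 85 mm high, with a handle; origin at the centre of its underside.
Mind the look-alikes: they are no part of the job. What is shaped like the part that bears caddy_grip but red is not meant.

How it is judged:
By the outcome, as a careful person would: the job done as asked, in the order asked, and still so for the second after the job is handed in, while the arm keeps its last pose, push and grip.
It also fails if it takes over 64 s, if anything falls off the work surface, if the arm or the gripper's body presses on something with over 40 N, if the wrist force passes 120 N, or if a joint passes its speed limit or range.

## Working session

There is one attempt and no reset: what is moved stays moved. The work goes in short steps, Python scripts to look and compute and a tool call to move; the robot and the scene stay as the last step left them, time stands still between calls to the robot, and variables do not carry over. Pictures are saved under pics/ and viewed, at most 12 in all, crops included, and the job is handed in when it is done.

Besides the shell and the picture viewer there is one more tool, called after ">>>" as name([rows], argument=value, ...), one row to a line, values as JSON. jog_arm: Moves the arm, as the interface text tells. Its arguments: {"type":"object","properties":{"increments":{"type":"array"},"force":{"type":"number"}},"required":["increments"]}

```bash
mkdir -p pics
cat > h.py <<'E'
import cv2, numpy as np, pickle
from rig import manip
def cap(n,tag):
    c=manip.read_camera(n); c['pixels']=np.array(c['pixels'],np.uint8)
    pickle.dump(dict(c),open(f'pics/{n}_{tag}.pkl','wb')); cv2.imwrite(f'pics/{n}_{tag}.png',c['pixels']); return c
def load(n,tag): return pickle.load(open(f'pics/{n}_{tag}.pkl','rb'))
def ray(c,uv):
    K=np.array(c['camera_matrix'],float);D=np.array(c['D'],float)
    R=cv2.Rodrigues(np.array(c['rvec'],float))[0];t=np.array(c['tvec'],float).ravel()
    p=cv2.undistortPoints(np.array(uv,float).reshape(-1,1,2),K,D).reshape(-1,2)
    d=np.c_[p,np.ones(len(p))]@R
    return -R.T@t,d
def onz(c,uv,z):
    o,d=ray(c,uv); return o+d*((z-o[2])/d[:,2])[:,None]
def proj(c,P):
    return cv2.projectPoints(np.array(P,float).reshape(-1,1,3),np.array(c['rvec'],float),np.array(c['tvec'],float),np.array(c['camera_matrix'],float),np.array(c['D'],float))[0].reshape(-1,2)
E
python3 - <<'E'
from h import *
a=cap('scene','0');b=cap('side','0');cap('wrist','0')
print(manip.observe())
for c in (a,b): print(ray(c,[[320,200]]))
E
```

```text
{'t': 0.15, 'joint_positions': array([-6.66168573e-02,  3.00354623e-01,  1.52141621e+00, -6.87157196e-06,
        1.32071720e+00, -6.65988006e-02]), 'qd': array([ 7.65999871e-04, -3.98073894e-04, -2.78733946e-03,  3.34120966e-05,
        9.72083488e-04,  1.21792387e-03]), 'joint_efforts': array([-2.50185103e-04, -5.31960297e+01, -3.52822959e+01,  7.07691838e-02,
        2.35654798e-02, -3.66386917e-05]), 'eef_pos': array([ 5.49803279e-01, -8.86417561e-07,  2.05019973e-01]), 'tool_rot': array([-2.22098613e+00, -2.22094981e+00,  9.33797431e-04]), 'force': array([ 0.32105618, -0.26555036,  0.05253085]), 'moment': array([0.0426885 , 0.02421342, 0.01684129]), 'grasp_force': 0.0, 'width': 0.09404888650951211}
(array([1.5321975 , 0.25746723, 1.01711145]), array([[-0.72017056, -0.1973195 , -0.66515182]]))
(array([0.01192803, 1.07689725, 0.76403439]), array([[ 0.35244219, -0.80799053, -0.47230959]]))
```

View pics/scene_0.png

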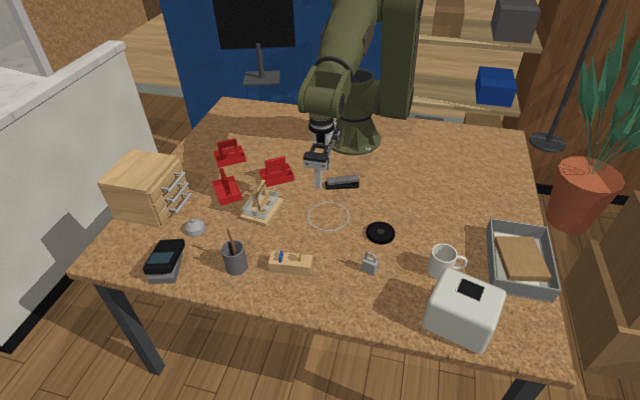

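View pics/side_0.png

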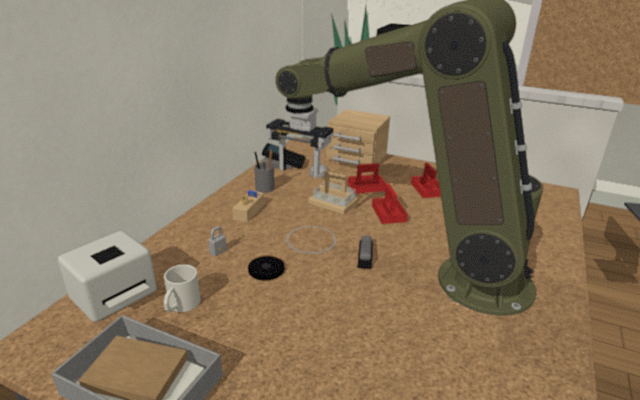

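View pics/wrist_0.png

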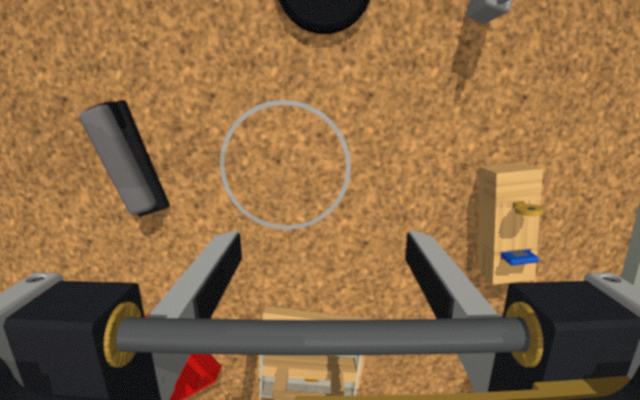

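Scene: ring near (329,216), pad (380,233), caddy (262,205), with red look-alikes left of it. Side: ring (312,240), pad (266,267), caddy (335,195). Wrist: ring (286,164). Next I'll measure.

Run:
```python
from h import *
for n,(u,v),w in (('scene',(380,233),30),('side',(266,267),34)):
    c=load(n,'0');im=c['pixels']
    m=(im.max(2)<70).astype(np.uint8); 
    m=cv2.morphologyEx(m,cv2.MORPH_CLOSE,np.ones((7,7),np.uint8))
    k,l=cv2.connectedComponents(m);best=l[v,u];mm=(l==best).astype(np.uint8)
    cs=max(cv2.findContours(mm,0,1)[0],key=len).reshape(-1,2)
    P=onz(c,cs,0.006)[:,:2]; print(n,'pad',best,len(cs),P.min(0),P.max(0),(P.min(0)+P.max(0))/2,cv2.minEnclosingCircle(P.astype(np.float32)))
# ring
c=load('wrist','0');im=c['pixels'];hsv=cv2.cvtColor(im,cv2.COLOR_BGR2HSV)
m=((hsv[...,1]<80)).astype(np.uint8);m[:90]=0;m[236:]=0;m[:,:210]=0;m[:,360:]=0
ys,xs=np.nonzero(m);P=onz(c,np.c_[xs,ys],0)[:,:2]
def fit(P):
    s=np.linalg.lstsq(np.c_[2*P,np.ones(len(P))],(P**2).sum(1),rcond=None)[0];return s[:2],np.sqrt(s[2]+s[:2]@s[:2])
f=fit(P);g=abs(np.linalg.norm(P-f[0],axis=1)-f[1])<.006;print('ring wrist',len(P),f,fit(P[g]))
for n,(u,v),(w,h) in (('scene',(329,216),(26,18)),('side',(312,240),(29,18))):
    c=load(n,'0');hsv=cv2.cvtColor(c['pixels'],cv2.COLOR_BGR2HSV)
    m=np.zeros(hsv.shape[:2],np.uint8);m[v-h:v+h,u-w:u+w]=(hsv[v-h:v+h,u-w:u+w,1]<95)
    ys,xs=np.nonzero(m);P=onz(c,np.c_[xs,ys],0)[:,:2]
    f=fit(P);g=abs(np.linalg.norm(P-f[0],axis=1)-.0725)<.012;print('ring',n,len(P),f,fit(P[g]))
s=load('scene','0')['pixels'][170:230,225:295];t=load('side','0')['pixels'][165:225,300:370]
cv2.imwrite('pics/cad.png',np.hstack([cv2.resize(x,(400,343),interpolation=cv2.INTER_CUBIC) for x in (s,t)]))
```

```text
scene pad 28 73 [0.49754999 0.14852299] [0.60192048 0.24511905] [0.54973523 0.19682102] ((0.5497716665267944, 0.19747687876224518), 0.05270417407155037)
side pad 46 88 [0.49848956 0.14700636] [0.6015957  0.25209353] [0.55004263 0.19954994] ((0.5504385828971863, 0.19868285953998566), 0.053537264466285706)
ring wrist 1899 (array([0.50293384, 0.00623078]), np.float64(0.07404075788000165)) (array([0.50527506, 0.0090844 ]), np.float64(0.07262229306879306))
ring scene 231 (array([0.5045099 , 0.00569532]), np.float64(0.07264995058356463)) (array([0.5045099 , 0.00569532]), np.float64(0.07264995058356463))
ring side 324 (array([0.50564276, 0.00701878]), np.float64(0.07263693769672576)) (array([0.50564276, 0.00701878]), np.float64(0.07263693769672576))
```

View pics/cad.png

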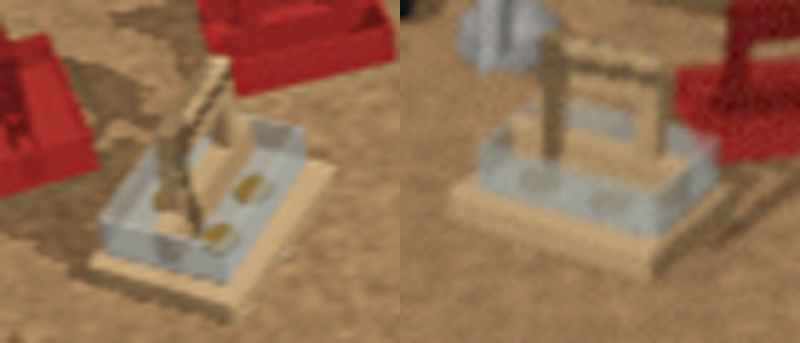

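Run:
```python
from h import *
np.set_printoptions(precision=4,suppress=True)
s=load('scene','0');d=load('side','0');w=load('wrist','0')
cs=lambda u,v:[225+u/5.714,170+v/5.714]
ct=lambda u,v:[300+(u-400)/5.714,165+v/5.714]
print('bar scene',onz(s,[cs(215,62),cs(178,125),],.113)[:,:2])
print('bar side',onz(d,[ct(558,45),ct(668,62)],.113)[:,:2])
print('riser scene',onz(s,[cs(335,165),cs(235,305),cs(92,260)],.02)[:,:2])
print('riser side',onz(d,[ct(448,200),ct(655,265),ct(730,190)],.02)[:,:2])
print('mug,lock base scene',onz(s,[[443,275],[429,270],[370,272],[360,268],[377,273]],0)[:,:2])
print('mug,lock base side',onz(d,[[184,309],[200,300],[217,253]],0)[:,:2])
print('stapler wrist',onz(w,[[84,115],[128,103],[166,208],[135,215]],0)[:,:2])
```

```text
bar scene [[ 0.502  -0.2324]
 [ 0.5634 -0.233 ]]
bar side [[ 0.5536 -0.2229]
 [ 0.4876 -0.2304]]
riser scene [[ 0.4776 -0.1702]
 [ 0.6131 -0.189 ]
 [ 0.5967 -0.2888]]
riser side [[ 0.6023 -0.1783]
 [ 0.4633 -0.1605]
 [ 0.4565 -0.2657]]
mug,lock base scene [[0.6801 0.4122]
 [0.6704 0.3691]
 [0.7213 0.1915]
 [0.7131 0.1584]
 [0.7201 0.2132]]
mug,lock base side [[0.6468 0.4246]
 [0.6325 0.3809]
 [0.7137 0.1944]]
stapler wrist [[ 0.2767  0.0712]
 [ 0.3315  0.0831]
 [ 0.3614 -0.0394]
 [ 0.3212 -0.0483]]
```

>>> jog_arm([
  {"jaw": 92, "tx": 0.2, "ty": 0.012, "wz": 0.1},
  {"jaw": 92, "tx": 0.4, "ty": 0.024, "wz": 0.2},
  {"jaw": 92, "tx": 0.6, "ty": 0.036, "wz": 0.294},
  {"jaw": 92, "tx": 0.8, "ty": 0.048, "wz": 0.294},
  {"jaw": 92, "tx": 0.887, "ty": 0.053, "wz": 0.294},
  {"jaw": 92, "tx": 0.887, "ty": 0.053, "wz": 0.294},
  {"jaw": 92, "tx": 0.887, "ty": 0.053, "tz": 0.15, "wz": 0.294},
  {"jaw": 92, "tx": 0.887, "ty": 0.053, "tz": 0.3, "wz": 0.294},
])

```text
invalid input
```

>>> jog_arm([
  {"jaw": 92, "tx": 0.2, "ty": 0.012, "tz": 0, "wx": 0, "wy": 0, "wz": 0.1},
  {"jaw": 92, "tx": 0.4, "ty": 0.024, "tz": 0, "wx": 0, "wy": 0, "wz": 0.2},
  {"jaw": 92, "tx": 0.6, "ty": 0.036, "tz": 0, "wx": 0, "wy": 0, "wz": 0.294},
  {"jaw": 92, "tx": 0.8, "ty": 0.048, "tz": 0, "wx": 0, "wy": 0, "wz": 0.294},
  {"jaw": 92, "tx": 0.887, "ty": 0.053, "tz": 0, "wx": 0, "wy": 0, "wz": 0.294},
  {"jaw": 92, "tx": 0.887, "ty": 0.053, "tz": 0, "wx": 0, "wy": 0, "wz": 0.294},
  {"jaw": 92, "tx": 0.887, "ty": 0.053, "tz": 0.15, "wx": 0, "wy": 0, "wz": 0.294},
  {"jaw": 92, "tx": 0.887, "ty": 0.053, "tz": 0.3, "wx": 0, "wy": 0, "wz": 0.294},
], force=20)

```text
t: 1.15
eef_pos: [0.566, 0.2649, 0.1145]
tool_rot: [2.463, 1.949, 0.001]
force: [0.3, 0.7, -0.7]
width: 0.0601
grasp_force: 0.0
```

>>> jog_arm([
  {"jaw": 92, "tx": 0, "ty": 0, "tz": 0.1, "wx": 0, "wy": 0, "wz": 0},
  {"jaw": 92, "tx": 0, "ty": 0, "tz": 0.2, "wx": 0, "wy": 0, "wz": 0},
  {"jaw": 92, "tx": 0, "ty": 0, "tz": 0.28, "wx": 0, "wy": 0, "wz": 0},
  {"jaw": 92, "tx": 0, "ty": 0, "tz": 0.31, "wx": 0, "wy": 0, "wz": 0},
  {"jaw": 92, "tx": 0, "ty": 0, "tz": 0.33, "wx": 0, "wy": 0, "wz": 0},
  {"jaw": 92, "tx": 0, "ty": 0, "tz": 0.345, "wx": 0, "wy": 0, "wz": 0},
  {"jaw": 92, "tx": 0, "ty": 0, "tz": 0.36, "wx": 0, "wy": 0, "wz": 0},
  {"jaw": 92, "tx": 0, "ty": 0, "tz": 0.367, "wx": 0, "wy": 0, "wz": 0},
])

```text
t: 2.15
eef_pos: [0.566, 0.2661, 0.0054]
tool_rot: [2.462, 1.951, 0.0]
force: [0.2, 0.5, 0.1]
width: 0.06
grasp_force: 0.0
```

Run:
```python
from h import *
d=cap('side','1');s=cap('scene','1');o=manip.observe();print(o['eef_pos'],o['force'])
cv2.imwrite('pics/push1.png',np.hstack([cv2.resize(x,(400,300),interpolation=cv2.INTER_CUBIC) for x in (s['pixels'][170:290,320:480],d['pixels'][210:330,180:340])]))
```

```text
[0.56585525 0.26610898 0.00528846] [-0.33957656  0.57597072 -0.26476172]
```

View pics/push1.png

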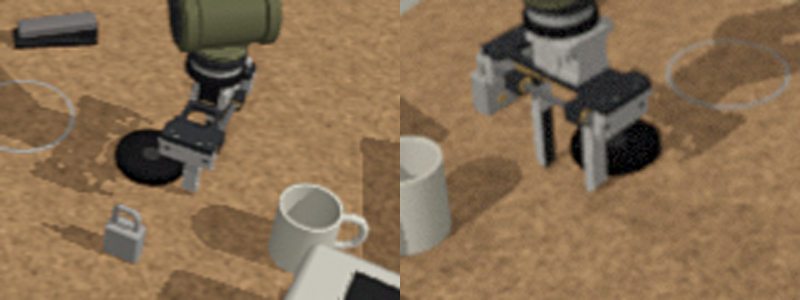

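Both views show the two fingers low behind the pad and astride its axis. Now I'll push gently.

>>> jog_arm([
  {"jaw": 92, "tx": -0.04, "ty": 0, "tz": 0, "wx": 0, "wy": 0, "wz": 0},
  {"jaw": 92, "tx": -0.08, "ty": 0, "tz": 0, "wx": 0, "wy": 0, "wz": 0},
  {"jaw": 92, "tx": -0.12, "ty": 0, "tz": 0, "wx": 0, "wy": 0, "wz": 0},
  {"jaw": 92, "tx": -0.16, "ty": 0, "tz": 0, "wx": 0, "wy": 0, "wz": 0},
  {"jaw": 92, "tx": -0.2, "ty": 0, "tz": 0, "wx": 0, "wy": 0, "wz": 0},
  {"jaw": 92, "tx": -0.24, "ty": 0, "tz": 0, "wx": 0, "wy": 0, "wz": 0},
  {"jaw": 92, "tx": -0.28, "ty": 0, "tz": 0, "wx": 0, "wy": 0, "wz": 0},
  {"jaw": 92, "tx": -0.32, "ty": 0, "tz": 0, "wx": 0, "wy": 0, "wz": 0},
])

```text
t: 3.25
eef_pos: [0.5438, 0.1719, 0.0054]
tool_rot: [2.463, 1.951, 0.0]
force: [0.6, 1.4, -0.1]
width: 0.0603
grasp_force: 0.6
```

>>> jog_arm([
  {"jaw": 92, "tx": -0.04, "ty": 0, "tz": 0, "wx": 0, "wy": 0, "wz": 0},
  {"jaw": 92, "tx": -0.08, "ty": 0, "tz": 0, "wx": 0, "wy": 0, "wz": 0},
  {"jaw": 92, "tx": -0.12, "ty": 0, "tz": 0, "wx": 0, "wy": 0, "wz": 0},
  {"jaw": 92, "tx": -0.16, "ty": 0, "tz": 0, "wx": 0, "wy": 0, "wz": 0},
  {"jaw": 92, "tx": -0.2, "ty": 0, "tz": 0, "wx": 0, "wy": 0, "wz": 0},
  {"jaw": 92, "tx": -0.24, "ty": 0, "tz": 0, "wx": 0, "wy": 0, "wz": 0},
  {"jaw": 92, "tx": -0.28, "ty": 0, "tz": 0, "wx": 0, "wy": 0, "wz": 0},
  {"jaw": 92, "tx": -0.3, "ty": 0, "tz": 0, "wx": 0, "wy": 0, "wz": 0},
])

```text
t: 4.25
eef_pos: [0.5231, 0.0843, 0.0053]
tool_rot: [-2.463, -1.95, 0.0]
force: [1.2, 0.8, -0.2]
width: 0.06
grasp_force: 0.6
```

Run:
```python
from h import *
d=cap('side','2');s=cap('scene','2');o=manip.observe();print(o['eef_pos'],o['force'])
cv2.imwrite('pics/push2.png',np.hstack([cv2.resize(x,(400,300),interpolation=cv2.INTER_CUBIC) for x in (s['pixels'][160:250,270:390],d['pixels'][190:280,250:370])]))
```

```text
[0.52319813 0.08442407 0.00533808] [-0.06250764 -0.18727261  0.1383115 ]
```

View pics/push2.png

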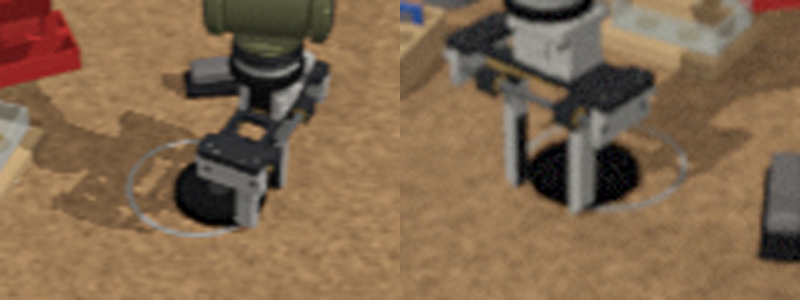

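The pad is tracking straight into the ring, with about 30 mm left.

>>> jog_arm([
  {"jaw": 92, "tx": -0.03, "ty": 0, "tz": 0, "wx": 0, "wy": 0, "wz": 0},
  {"jaw": 92, "tx": -0.055, "ty": 0, "tz": 0, "wx": 0, "wy": 0, "wz": 0},
  {"jaw": 92, "tx": -0.08, "ty": 0, "tz": 0, "wx": 0, "wy": 0, "wz": 0},
  {"jaw": 92, "tx": -0.095, "ty": 0, "tz": 0, "wx": 0, "wy": 0, "wz": 0},
  {"jaw": 92, "tx": -0.105, "ty": 0, "tz": 0, "wx": 0, "wy": 0, "wz": 0},
  {"jaw": 92, "tx": -0.105, "ty": 0, "tz": 0, "wx": 0, "wy": 0, "wz": 0},
  {"jaw": 92, "tx": -0.08, "ty": 0, "tz": 0, "wx": 0, "wy": 0, "wz": 0},
  {"jaw": 92, "tx": -0.02, "ty": 0, "tz": 0, "wx": 0, "wy": 0, "wz": 0},
])

```text
t: 5.35
eef_pos: [0.5222, 0.0799, 0.0054]
tool_rot: [2.463, 1.95, -0.0]
force: [-0.0, 0.3, -0.1]
width: 0.0604
grasp_force: 0.0
```

>>> jog_arm([
  {"jaw": 92, "tx": 0.04, "ty": 0, "tz": 0, "wx": 0, "wy": 0, "wz": 0},
  {"jaw": 92, "tx": 0.04, "ty": 0, "tz": -0.1, "wx": 0, "wy": 0, "wz": 0},
  {"jaw": 92, "tx": 0.04, "ty": 0, "tz": -0.3, "wx": 0, "wy": 0, "wz": 0},
  {"jaw": 92, "tx": 0.04, "ty": 0, "tz": -0.5, "wx": 0, "wy": 0, "wz": 0},
  {"jaw": 92, "tx": 0.04, "ty": 0, "tz": -0.7, "wx": 0, "wy": 0, "wz": 0},
  {"jaw": 60, "tx": 0.04, "ty": 0, "tz": -0.85, "wx": 0, "wy": 0, "wz": 0},
  {"jaw": 60, "tx": 0.04, "ty": 0, "tz": -0.85, "wx": 0, "wy": 0, "wz": 0},
])

```text
t: 6.22
eef_pos: [0.5257, 0.0918, 0.2638]
tool_rot: [2.459, 1.95, 0.008]
force: [0.0, 0.5, -0.7]
width: 0.0715
grasp_force: 0.0
```

```bash
cat > pad.py <<'E'
from h import *
import sys
np.set_printoptions(precision=4,suppress=True)
def pad(n,tag):
    c=load(n,tag);u,v=proj(c,[.505,.007,.012])[0].astype(int)
    m=(c['pixels'].max(2)<70).astype(np.uint8); m=cv2.morphologyEx(m,cv2.MORPH_CLOSE,np.ones((7,7),np.uint8))
    l=cv2.connectedComponents(m)[1]; cs=max(cv2.findContours((l==l[v,u]).astype(np.uint8),0,1)[0],key=len).reshape(-1,2)
    P=onz(c,cs,0.006)[:,:2]; print(n,'pad',l[v,u],(P.min(0)+P.max(0))/2,P.max(0)-P.min(0))
E
python3 - <<'E'
from pad import *
for n in ('side','scene','wrist'): cap(n,'3')
o=manip.observe();print(o['t'],o['eef_pos'],o['tool_rot'],o['width'])
for n in ('side','scene','wrist'): pad(n,'3')
E
```

```text
6.375 [0.5243 0.0913 0.2591] [-2.4613 -1.9508  0.0026] 0.07223305075662985
side pad 19 [0.5053 0.0042] [0.1002 0.1066]
scene pad 28 [0.5045 0.0025] [0.1045 0.098 ]
wrist pad 2 [0.5045 0.0064] [0.0972 0.0999]
```

View pics/wrist_3.png

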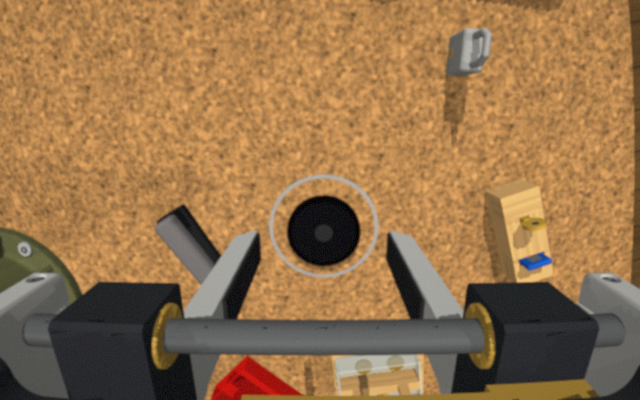

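Wrist: ring centre (324,226), pad centre (324,230), so the pad lies well inside the ring. Next I'll work out a view over the caddy.

Run:
```python
from h import *
np.set_printoptions(precision=4,suppress=True)
w=load('wrist','3');o,d=ray(w,[[320,200]]);print(o,onz(w,[[320,200],[320,300],[320,340]],.1))
print(onz(w,[[333,356],[419,354],[423,395],[363,372],[395,363]],.05)[:,:2])
print('red',onz(w,[[212,398],[245,358],[303,390]],.05)[:,:2])
print(manip.observe()['joint_positions'])
```

```text
[0.5422 0.1661 0.4381] [[ 0.5175  0.0757  0.1   ]
 [ 0.4904 -0.0386  0.1   ]
 [ 0.4779 -0.0913  0.1   ]]
[[ 0.4797 -0.1593]
 [ 0.5963 -0.1847]
 [ 0.592  -0.2596]
 [ 0.5147 -0.1963]
 [ 0.5613 -0.1916]]
red [[ 0.2895 -0.1953]
 [ 0.3596 -0.1357]
 [ 0.4244 -0.2084]]
[ 0.1036  0.2248  1.4908 -0.      1.428   0.334 ]
```

>>> jog_arm([
  {"jaw": 60, "tx": -0.12, "ty": 0.032, "tz": 0, "wx": 0, "wy": 0, "wz": 0.15},
  {"jaw": 60, "tx": -0.28, "ty": 0.072, "tz": 0, "wx": 0, "wy": 0, "wz": 0.35},
  {"jaw": 60, "tx": -0.44, "ty": 0.113, "tz": 0, "wx": 0, "wy": 0, "wz": 0.55},
  {"jaw": 60, "tx": -0.6, "ty": 0.154, "tz": 0, "wx": 0, "wy": 0, "wz": 0.75},
  {"jaw": 60, "tx": -0.76, "ty": 0.195, "tz": 0, "wx": 0, "wy": 0, "wz": 0.9},
  {"jaw": 60, "tx": -0.9, "ty": 0.23, "tz": 0, "wx": 0, "wy": 0, "wz": 1},
  {"jaw": 60, "tx": -0.988, "ty": 0.253, "tz": 0, "wx": 0, "wy": 0, "wz": 1},
  {"jaw": 60, "tx": -0.988, "ty": 0.253, "tz": 0, "wx": 0, "wy": 0, "wz": 1},
])

```text
t: 7.38
eef_pos: [0.5303, -0.2161, 0.2584]
tool_rot: [-3.021, -0.856, 0.004]
force: [-1.0, 0.6, 0.0]
width: 0.0718
grasp_force: 0.0
```

>>> jog_arm([
  {"jaw": 60, "tx": 0, "ty": 0, "tz": 0, "wx": 0, "wy": 0, "wz": 0.2},
  {"jaw": 60, "tx": 0, "ty": 0, "tz": 0, "wx": 0, "wy": 0, "wz": 0.4},
  {"jaw": 60, "tx": 0, "ty": 0, "tz": 0, "wx": 0, "wy": 0, "wz": 0.6},
  {"jaw": 60, "tx": 0, "ty": 0, "tz": 0, "wx": 0, "wy": 0, "wz": 0.8},
  {"jaw": 60, "tx": 0, "ty": 0, "tz": 0, "wx": 0, "wy": 0, "wz": 0.88},
  {"jaw": 60, "tx": 0, "ty": 0, "tz": 0, "wx": 0, "wy": 0, "wz": 0.88},
  {"jaw": 60, "tx": 0, "ty": 0, "tz": 0, "wx": 0, "wy": 0, "wz": 0.88},
])

```text
t: 8.25
eef_pos: [0.5308, -0.2144, 0.2599]
tool_rot: [-3.134, 0.211, 0.001]
force: [-0.4, 0.2, -0.5]
width: 0.0719
grasp_force: 0.0
```

Run:
```python
from pad import *
cap('wrist','4');cap('side','4');cap('scene','4')
o=manip.observe();R=cv2.Rodrigues(o['tool_rot'])[0];print(o['t'],o['eef_pos'],o['joint_positions'],R)
for n in ('side','scene'): pad(n,'4')
```

```text
8.4 [ 0.5308 -0.2148  0.2602] [-0.4485  0.3163  1.373  -0.      1.4525  1.258 ] [[ 0.9908 -0.1353 -0.0002]
 [-0.1353 -0.9908  0.0001]
 [-0.0002 -0.     -1.    ]]
side pad 16 [0.5053 0.0042] [0.1002 0.1066]
scene pad 34 [0.5044 0.0025] [0.1047 0.098 ]
```

View pics/wrist_4.png

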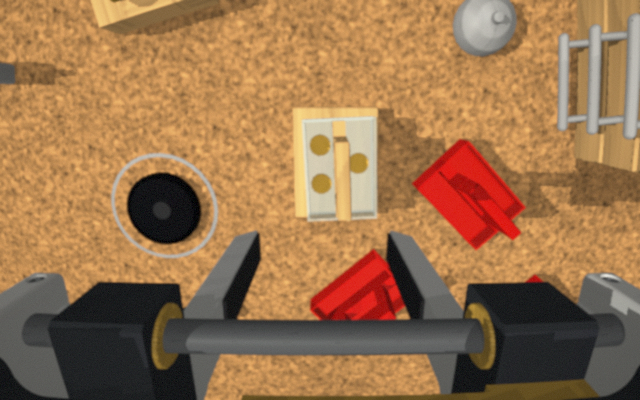

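Run:
```python
from pad import *
w=load('wrist','4');im=w['pixels'];hsv=cv2.cvtColor(im,cv2.COLOR_BGR2HSV)
bar=onz(w,[[336,138],[349.5,138],[351.5,219.5],[336.5,219]],.113);print('bar hand',bar[:,:2],bar.mean(0))
tr=onz(w,[[303,119],[377,117],[378,217],[306,220]],.05);print('tray',tr[:,:2],tr.mean(0))
ri=onz(w,[[294,108],[378,108],[295,217]],.02);print('riser',ri[:,:2])
m=np.zeros(im.shape[:2],np.uint8);m[142:217,328:360]=(hsv[142:217,328:360,1]>75)&(hsv[142:217,328:360,2]>120)
for v in range(142,217,8): x=np.nonzero(m[v])[0];print(v,x.min(),x.max(),len(x),end='; ')
L=[];Rr=[]
for v in range(144,216):
    x=np.nonzero(m[v])[0]
    L.append((x.min()-.5,v));Rr.append((x.max()+.5,v))
for E in(L,Rr):
    P=onz(w,E,.113)[:,:2];vx,vy,x0,y0=cv2.fitLine(P.astype(np.float32),cv2.DIST_HUBER,0,.01,.01).ravel();print('edge yaw',np.arctan2(vy*np.sign(vx),abs(vx)),'y at x=.53',y0+(.53-x0)*vy/vx)
s=im[95:235,270:410];cv2.imwrite('pics/crop4.png',cv2.resize(s,(560,560),interpolation=cv2.INTER_CUBIC))
```

```text
bar hand [[ 0.5765 -0.2331]
 [ 0.5748 -0.2458]
 [ 0.4935 -0.2384]
 [ 0.4961 -0.2235]] [ 0.5352 -0.2352  0.113 ]
tray [[ 0.5965 -0.2008]
 [ 0.5877 -0.2831]
 [ 0.4704 -0.2732]
 [ 0.4783 -0.1866]] [ 0.5332 -0.2359  0.05  ]
riser [[ 0.6099 -0.1902]
 [ 0.5966 -0.2898]
 [ 0.4744 -0.1701]]
142 328 348 19; 150 328 349 19; 158 333 359 27; 166 334 359 26; 174 334 349 16; 182 328 350 21; 190 328 350 17; 198 335 350 16; 206 336 350 15; 214 335 351 17; edge yaw -0.048328888 y at x=.53 -0.22467005
edge yaw -0.1760277 y at x=.53 -0.24241151
```

View pics/crop4.png

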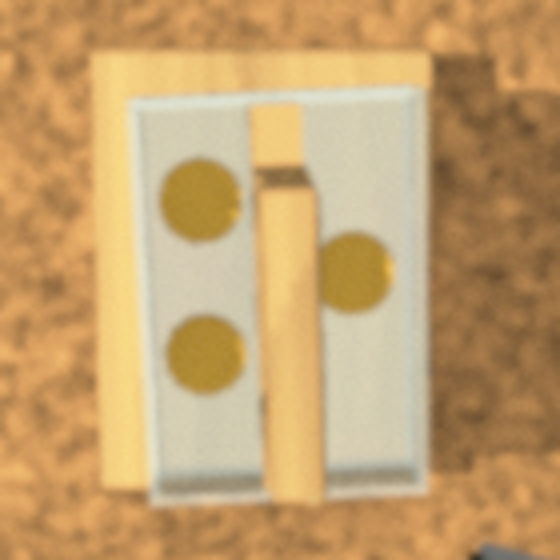

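The bar's top face runs from (342,142) to (344,220), with three tokens beside it. Caddy centre ≈ (0.533, −0.2355), yaw ≈ −0.105. Descending.

>>> jog_arm([
  {"jaw": 110, "tx": 0.0166, "ty": 0.0674, "tz": 0.05, "wx": 0, "wy": 0, "wz": -0.038},
  {"jaw": 110, "tx": 0.0166, "ty": 0.0674, "tz": 0.15, "wx": 0, "wy": 0, "wz": -0.038},
  {"jaw": 110, "tx": 0.0166, "ty": 0.0674, "tz": 0.25, "wx": 0, "wy": 0, "wz": -0.038},
  {"jaw": 110, "tx": 0.0166, "ty": 0.0674, "tz": 0.35, "wx": 0, "wy": 0, "wz": -0.038},
  {"jaw": 110, "tx": 0.0166, "ty": 0.0674, "tz": 0.42, "wx": 0, "wy": 0, "wz": -0.038},
  {"jaw": 110, "tx": 0.0166, "ty": 0.0674, "tz": 0.45, "wx": 0, "wy": 0, "wz": -0.038},
  {"jaw": 110, "tx": 0.0166, "ty": 0.0674, "tz": 0.45, "wx": 0, "wy": 0, "wz": -0.038},
])

```text
t: 9.28
eef_pos: [0.5329, -0.2357, 0.1254]
tool_rot: [-3.137, 0.167, 0.0]
force: [-0.3, -0.7, 0.5]
width: 0.0536
grasp_force: 0.0
```

Run:
```python
from pad import *
d=cap('side','5');s=cap('scene','5');o=manip.observe();print(o['eef_pos'])
p=[proj(c,[.533,-.2355,.098])[0].astype(int) for c in(s,d)];print(p)
cv2.imwrite('pics/g5.png',np.hstack([cv2.resize(c['pixels'][v-38:v+38,u-38:u+38],(400,400),interpolation=cv2.INTER_CUBIC) for c,(u,v) in zip((s,d),p)]))
```

```text
[ 0.5333 -0.2359  0.1263]
[array([259, 189]), array([334, 176])]
```

View pics/g5.png

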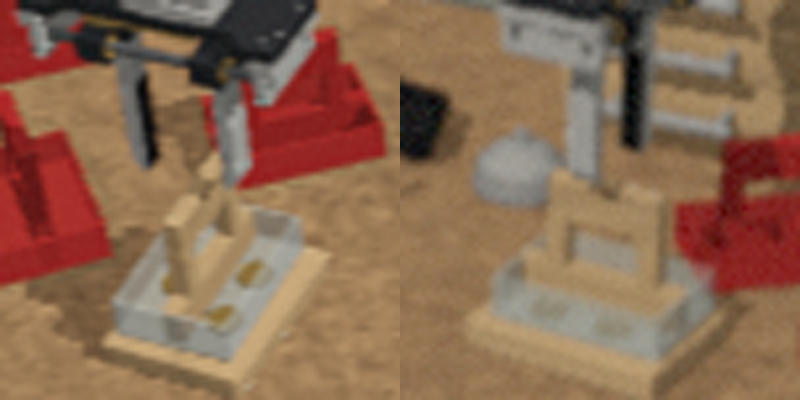

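The fingers straddle the bar in both views. Next I'll descend and close.

>>> jog_arm([
  {"jaw": 110, "tx": 0, "ty": 0, "tz": 0.06, "wx": 0, "wy": 0, "wz": 0},
  {"jaw": 110, "tx": 0, "ty": 0, "tz": 0.12, "wx": 0, "wy": 0, "wz": 0},
  {"jaw": 110, "tx": 0, "ty": 0, "tz": 0.155, "wx": 0, "wy": 0, "wz": 0},
  {"jaw": 110, "tx": 0, "ty": 0, "tz": 0.155, "wx": 0, "wy": 0, "wz": 0},
  {"jaw": 180, "tx": 0, "ty": 0, "tz": 0.155, "wx": 0, "wy": 0, "wz": 0},
  {"jaw": 195, "tx": 0, "ty": 0, "tz": 0.155, "wx": 0, "wy": 0, "wz": 0},
  {"jaw": 205, "tx": 0, "ty": 0, "tz": 0.155, "wx": 0, "wy": 0, "wz": 0},
  {"jaw": 215, "tx": 0, "ty": 0, "tz": 0.155, "wx": 0, "wy": 0, "wz": 0},
], force=25)

```text
t: 10.38
eef_pos: [0.533, -0.2358, 0.079]
tool_rot: [3.137, -0.168, 0.0]
force: [-0.1, 1.0, -0.5]
width: 0.0172
grasp_force: 0.0
```

>>> jog_arm([
  {"jaw": 225, "tx": 0, "ty": 0, "tz": 0, "wx": 0, "wy": 0, "wz": 0},
  {"jaw": 240, "tx": 0, "ty": 0, "tz": 0, "wx": 0, "wy": 0, "wz": 0},
  {"jaw": 255, "tx": 0, "ty": 0, "tz": 0, "wx": 0, "wy": 0, "wz": 0},
  {"jaw": 255, "tx": 0, "ty": 0, "tz": 0, "wx": 0, "wy": 0, "wz": 0},
  {"jaw": 255, "tx": 0, "ty": 0, "tz": 0, "wx": 0, "wy": 0, "wz": 0},
], force=30)

```text
t: 11.0
eef_pos: [0.5329, -0.2358, 0.0787]
tool_rot: [-3.137, 0.168, 0.0]
force: [1.0, -0.0, -3.0]
width: 0.0139
grasp_force: 30.0
```

>>> jog_arm([
  {"jaw": 255, "tx": 0, "ty": 0, "tz": -0.01, "wx": 0, "wy": 0, "wz": 0},
  {"jaw": 255, "tx": 0, "ty": 0, "tz": -0.03, "wx": 0, "wy": 0, "wz": 0},
  {"jaw": 255, "tx": 0, "ty": 0, "tz": -0.06, "wx": 0, "wy": 0, "wz": 0},
  {"jaw": 255, "tx": 0, "ty": 0, "tz": -0.1, "wx": 0, "wy": 0, "wz": 0},
  {"jaw": 255, "tx": 0, "ty": 0, "tz": -0.14, "wx": 0, "wy": 0, "wz": 0},
  {"jaw": 255, "tx": 0, "ty": 0, "tz": -0.18, "wx": 0, "wy": 0, "wz": 0},
  {"jaw": 255, "tx": 0, "ty": 0, "tz": -0.2, "wx": 0, "wy": 0, "wz": 0},
  {"jaw": 255, "tx": 0, "ty": 0, "tz": -0.2, "wx": 0, "wy": 0, "wz": 0},
], force=35)

```text
t: 12.0
eef_pos: [0.533, -0.2358, 0.1392]
tool_rot: [3.137, -0.168, 0.001]
force: [-0.5, 0.5, -2.7]
width: 0.0137
grasp_force: 35.0
```

Run:
```python
from pad import *
cap('side','6');cap('scene','6');cap('wrist','6')
for n in ('side','scene'): pad(n,'6')
o=manip.observe();R=cv2.Rodrigues(o['tool_rot'])[0];print(o['t'],o['eef_pos'],o['force'],o['moment'],o['width'],R[:2,:2])
d=(np.array([.5048,.0045,.170])-o['eef_pos'])@R/.3;print('shift',d)
d=load('side','6');s=load('scene','6')
p=[proj(c,[.533,-.2355,.13])[0].astype(int) for c in(s,d)]
cv2.imwrite('pics/g6.png',np.hstack([cv2.resize(c['pixels'][v-38:v+38,u-38:u+38],(400,400),interpolation=cv2.INTER_CUBIC) for c,(u,v) in zip((s,d),p)]))
```

```text
side pad 11 [0.5053 0.0048] [0.1002 0.1053]
scene pad 34 [0.5044 0.0025] [0.1047 0.098 ]
12.15 [ 0.5327 -0.2356  0.1384] [-0.423   0.628  -2.9756] [ 0.0337  0.126  -0.0123] 0.013900595286125875 [[ 0.9943 -0.1067]
 [-0.1067 -0.9943]]
shift [-0.178  -0.786  -0.1051]
```

View pics/g6.png

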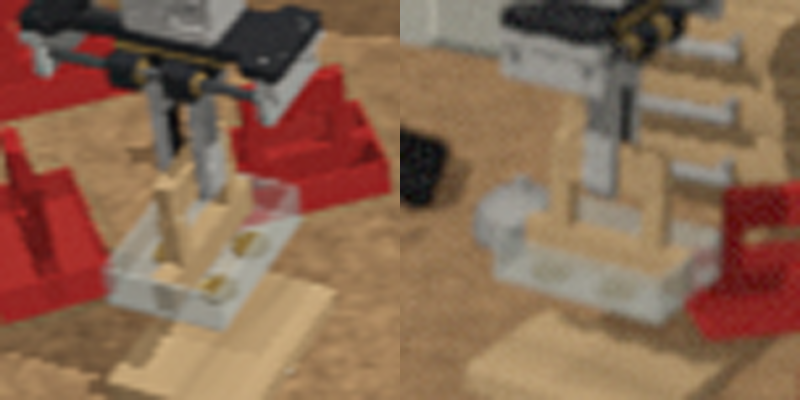

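Caddy is lifted level with tokens inside. Carrying it smoothly.

>>> jog_arm([
  {"jaw": 255, "tx": -0.002, "ty": -0.01, "tz": -0.03, "wx": 0, "wy": 0, "wz": 0},
  {"jaw": 255, "tx": -0.008, "ty": -0.035, "tz": -0.07, "wx": 0, "wy": 0, "wz": 0},
  {"jaw": 255, "tx": -0.018, "ty": -0.08, "tz": -0.095, "wx": 0, "wy": 0, "wz": 0},
  {"jaw": 255, "tx": -0.031, "ty": -0.135, "tz": -0.105, "wx": 0, "wy": 0, "wz": 0},
  {"jaw": 255, "tx": -0.045, "ty": -0.2, "tz": -0.105, "wx": 0, "wy": 0, "wz": 0},
  {"jaw": 255, "tx": -0.061, "ty": -0.27, "tz": -0.105, "wx": 0, "wy": 0, "wz": 0},
  {"jaw": 255, "tx": -0.077, "ty": -0.34, "tz": -0.105, "wx": 0, "wy": 0, "wz": 0},
  {"jaw": 255, "tx": -0.093, "ty": -0.41, "tz": -0.105, "wx": 0, "wy": 0, "wz": 0},
])

```text
t: 13.15
eef_pos: [0.518, -0.1089, 0.1703]
tool_rot: [-3.137, 0.167, 0.0]
force: [0.5, -0.9, -2.7]
width: 0.0137
grasp_force: 35.0
```

>>> jog_arm([
  {"jaw": 255, "tx": -0.016, "ty": -0.07, "tz": 0, "wx": 0, "wy": 0, "wz": 0},
  {"jaw": 255, "tx": -0.032, "ty": -0.14, "tz": 0, "wx": 0, "wy": 0, "wz": 0},
  {"jaw": 255, "tx": -0.048, "ty": -0.21, "tz": 0, "wx": 0, "wy": 0, "wz": 0},
  {"jaw": 255, "tx": -0.061, "ty": -0.27, "tz": 0, "wx": 0, "wy": 0, "wz": 0},
  {"jaw": 255, "tx": -0.072, "ty": -0.32, "tz": 0, "wx": 0, "wy": 0, "wz": 0},
  {"jaw": 255, "tx": -0.08, "ty": -0.355, "tz": 0, "wx": 0, "wy": 0, "wz": 0},
  {"jaw": 255, "tx": -0.084, "ty": -0.372, "tz": 0, "wx": 0, "wy": 0, "wz": 0},
  {"jaw": 255, "tx": -0.085, "ty": -0.377, "tz": 0, "wx": 0, "wy": 0, "wz": 0},
])

```text
t: 14.15
eef_pos: [0.505, 0.0047, 0.1704]
tool_rot: [3.137, -0.168, 0.0]
force: [-0.3, -0.7, -3.0]
width: 0.0136
grasp_force: 35.0
```

>>> jog_arm([
  {"jaw": 255, "tx": 0, "ty": 0, "tz": 0, "wx": 0, "wy": 0, "wz": 0},
  {"jaw": 255, "tx": 0, "ty": 0, "tz": 0, "wx": 0, "wy": 0, "wz": 0},
  {"jaw": 255, "tx": 0, "ty": 0, "tz": 0, "wx": 0, "wy": 0, "wz": 0},
  {"jaw": 255, "tx": 0, "ty": 0, "tz": 0, "wx": 0, "wy": 0, "wz": 0},
])

```text
t: 14.65
eef_pos: [0.505, 0.0046, 0.1703]
tool_rot: [3.137, -0.168, -0.0]
force: [0.8, -0.7, -2.6]
width: 0.0136
grasp_force: 35.0
```

Run:
```python
from pad import *
d=cap('side','7');s=cap('scene','7')
o=manip.observe();print(o['t'],o['eef_pos'],o['qd'].round(3),o['force'],o['moment'],o['width'],o['grasp_force'])
p=[proj(c,[.505,.005,.08])[0].astype(int) for c in(s,d)]
cv2.imwrite('pics/g7.png',np.hstack([cv2.resize(c['pixels'][v-55:v+55,u-50:u+50],(400,440),interpolation=cv2.INTER_CUBIC) for c,(u,v) in zip((s,d),p)]))
```

```text
14.75 [0.505  0.0047 0.1704] [-0.    -0.     0.001  0.    -0.    -0.001] [ 0.5356 -0.0779 -3.1984] [0.0945 0.0273 0.007 ] 0.013646599544799236 34.985981583595276
```

View pics/g7.png

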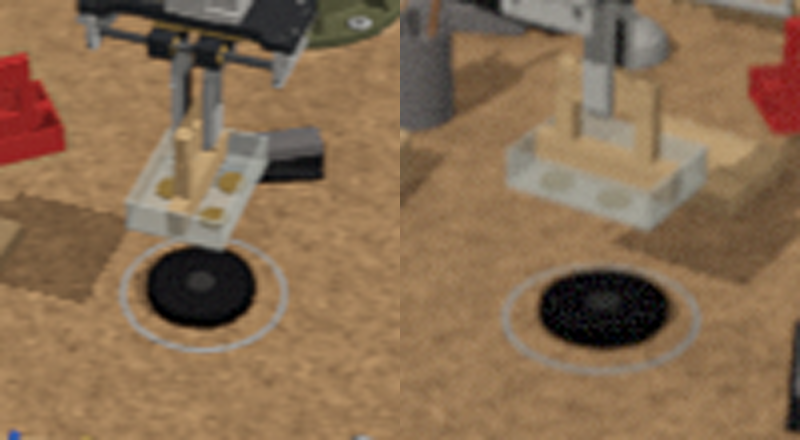

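The pad lies inside the ring in both views, and the caddy is level and still above it with all three tokens. Handing in.

```bash
python3 -c "
from rig import manip
print(manip.sign_off())"
```

```text
the job is handed in; nothing more can be done
None
```

The pad was slid inside the steel ring, the caddy with its three tokens is held level and still about 10 cm above it, and the job was handed in at about 15 s of the 64 s limit.

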